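# Load the bonding press and wind its crank down to pressure

### The job

The glass strip just bonded to its wooden board lies half in the bench press: push it gently along the rails, fully home against the back stop. Then grip the crank's revolving sleeve and, keeping hold of it whenever the crank turns, wind clockwise (seen from above) until the sprung foot presses the glass with about 150 N; feel the load come on, because the glass cracks at 250 N. Let go and leave the board home and under that pressure, with the crank at rest and the things around undisturbed.

Things in the scene. Friction and masses are not known exactly. Their poses are not given: they have to be found in the camera images.
- press: grey two-column bench screw press, fixed. Base 212 x 210 mm, 22 mm high. Origin on the bench top straight below the vertical screw axis; x points to its back (away from the open front), y left, z up. Crosshead 50 mm deep (x), 214 mm wide (y), z = 142 to 174 mm (brass bush on top to 179 mm), on two columns at y = +/-85 mm. Base runs from x = -135 to +77 mm.
- stop (a point): middle of the face of the back stop, at the level of the plywood sheet (34 mm above the bench) on which the board lies; press frame x = +55 mm. The stop is a bar across the press, 14 mm high from there. The board slides between two rails, press x from -55 to +55 mm, inner faces 65 mm apart, 10 mm high above the plywood.
- screw_axis (a point): fixed point on the screw axis at the crosshead's top, 174 mm above the bench. The foot (78 x 52 mm, rubber face) hangs below on a stem of unknown set height: with the crank at 0 it is 29 to 40 mm above the glass. Its spring gives 25 N per mm: when it bears, the 9.5 mm gap between the foot plate and the round cup above it closes, by 6 mm at 150 N.
- crank (a joint): turn of the crank, rad; 0 = pointing to the back (press +x), growing clockwise from above; starts within +/-1.3. A clockwise turn lowers screw, foot, crank and sleeve by 24 mm. Friction takes about 9.7 N at the sleeve along its path; each 10 N of foot load adds about 0.55 N (150 N: 8.2 N more). Let go, it holds itself up to 175 N. The job takes 1.2 to 2.2 turns.
- sleeve: black revolving grip sleeve upright on the crank's end, 27 mm thick, 68 mm long, spinning freely on its pin. Origin at the middle of its lower end, on the pin's axis, 70 mm from the screw axis; z up along the pin. The crank arm is right below it; a washer and screw stand 5 mm above its upper end. The lower end starts 0.243 to 0.254 m above the bench.
- grip (a point): point on the sleeve's axis, 45 mm above its lower end: a good height to grip it from above
- blank: the work: dark wooden board with a foil-edged glass strip on top, 130 x 60 mm, 20 mm high in all, 0.25 to 0.5 kg. Origin at the centre of its underside; x along it, pointing into the press, z up. Starts 40 to 55 mm short of the stop, standing out of the open front. Home, its end touches the stop: origin at press x = -10 mm, front end at x = -75 mm.
- glass_bottle: clear glass bottle, 72 mm wide and 140 mm high, standing left of the press; origin at the centre of its underside; leave it alone
- tin_2: small round grey metal tin, 52 mm wide and 34 mm high, right of the press; origin at the centre of its underside; leave it alone
- abrasive_stone: dark rectangular sharpening stone, 26 x 98 x 20 mm, right of the press; origin at the centre of its underside; leave it alone
- marker_pen: marker pen, 126 mm long and 15 mm thick, lying left of the press; origin at the centre of its underside; leave it alone
Not all that is in view belongs to the job. What is shaped like the blank but turquoise is not meant.

How it is judged:
By the outcome, as a careful person would: the job done as asked, in the order asked, and still so for the second after the job is handed in, with the robot touching nothing.
It also fails if it takes over 72 s, if anything falls off the work surface, if the arm or the gripper's body presses on something with over 40 N, if the wrist force passes 120 N, or if a joint passes its speed limit or range.

### The arm

A 7-joint arm with a two-finger parallel gripper is mounted at the origin on a cart in front of the work surface, level with it; the furniture and walls round the work are solid. World frame = base frame: x ahead of the robot, y to its left, z up, the work surface at z = 0. Lengths are in m, angles in rad, forces in N, time in s.
With the tool pointing down it reaches from about 0.4 to 0.85 m from the base axis. Payload 4.5 kg.
Tool frame: the origin (TCP) lies on the centre line of the jaws, within the pads' length; the fingertips stand 11 mm ahead of it and the grasp point (between the pads) lies 8 mm behind it; z points along the fingers, y is the line along which they close (so a half turn about z gives the same grasp; the last joint's range is limited). The gripper opens to 88 mm and grips with 3 to 60 N. Pads are 18 mm wide; open, the fingers measure 123 mm over their backs; the gripper's body (75 mm by 187 mm) begins 45 mm behind the grasp point.
Start: joints at [-1.175, 0.689, -0.195, 1.565, 0.157, 0.902, -0.215], TCP at [0.221, 0.585, 0.25] pointing down, gripper open.
Joint ranges: [-3.01, 3.01], [-0.46, 2.08], [-1.47, 1.51], [0.13, 2.56], [-1, 4.14], [0.04, 2.09], [-2.66, 2.66]. Speed limits (rad/s): [2.57, 2.57, 3.14, 3.14, 3.14, 3.14, 3.14].

### API

Orientations are given as [roll, pitch, yaw] about the fixed x, y, z axes, in that order (R = Rz(yaw) Ry(pitch) Rx(roll)).
In Python, from plant import arm gives the robot as it stands.
- The arm moves only by the shell command python3 -m handwheel 'ROWS' [FORCE]. ROWS is a JSON object of lists of equal length, an entry for each row: "grip": the opening, from 0 (shut) to 1 (fully open); "translation": the shift along the tool's x, y, z in units of 800 mm (1.0 is 800 mm), a list of three; "yaw": the turn about the tool's z in units of 30 degrees (1.0 is 30 degrees). In form: {"grip": [grip, ...], "translation": [[tx, ty, tz], ...], "yaw": [yaw, ...]}. A call has exactly 8 rows; each row shifts and turns the commanded pose from where the row before left it, along the tool's axes as they then stand; what a row does not reach is not made up. A row lasts 1/8 s, in which the tool goes at most 62.5 mm and 10.7 degrees, less where a joint would pass 70% of its speed; a pose out of reach is approached as far as the arm can. A call with a number of a shift or a turn outside -1 to 1 is refused whole. A call with a gripper value outside its range is refused whole. The fingers move at their own pace and stop on an object; FORCE is the grip in N (left out, the last holds). Time passes only in rows, so rows that do not move let the fingers close, or fill a call up. It gives the time, the measured TCP pose, the force, the opening and the grip force at its end, in the units of the state.
- arm.state(): the state, without advancing time (a new reading comes with each control period).
- arm.capture(name): name is "side" or "top"; returns a dict with "img" (420x560x3 uint8, red, green, blue), "fx", "fy", "cx", "cy" (pixels), "R" (3x3) and "t" (3): a world point X has camera coordinates R X + t. Camera axes: x right, y down, z forward; pixel columns grow to the right and rows downward; lengths in m; the calibration is good to about 2 mm. A picture is of the moment at which its call begins. There is no depth.
- arm.finish_job(): hands the job in; it is judged then, once.
The state is a dict: "clock": time; "joint_positions": joint angles; "qvel": joint speeds; "joint_efforts": joint torques, N m; "tcp_pos": TCP position; "tcp_rot": TCP orientation; "ft_force": force on the tool from outside, world axes, zero at the start; "moment": the same for the moment, N m; "grip_width": finger opening in m; "finger_force": force on a finger pad.
Only numpy, scipy, OpenCV 4.12 (cv2) and the standard library are available. Lean on these libraries where they do the work, as an engineer would, in place of code of your own. Each camera call takes 0.05 s, during which the arm holds its last target. There are 200 camera calls.

## Working session

There is one attempt and no reset: what is moved stays moved. The work goes in short steps, Python scripts to look and compute and a shell command to move; the robot and the scene stay as the last step left them, time stands still between calls to the robot, and variables do not carry over. Pictures are saved under pics/ and viewed, at most 10 in all, crops included, and the job is handed in when it is done.

```bash
mkdir -p pics
python3 - <<'E'
from plant import arm
import cv2,numpy as np
for n in ("side","top"):
    c=arm.capture(n); cv2.imwrite(f"pics/{n}0.png",c["img"][:,:,::-1]); 
    print(n,c["fx"],c["fy"],c["cx"],c["cy"],np.round(c["R"],3).tolist(),np.round(c["t"],3).tolist(), np.round(-np.array(c["R"]).T@c["t"],3))
s=arm.state(); print({k:np.round(v,3).tolist() for k,v in s.items()})
E
```

```text
side 412.09067724561777 412.09067724561777 282.73624135275963 209.77018091081746 [[-0.999, 0.051, -0.008], [0.039, 0.632, -0.774], [-0.034, -0.773, -0.633]] [0.535, 0.213, 1.139] [0.565 0.719 0.891]
top 416.8044425407565 416.8044425407565 284.6796214357832 209.90322976296238 [[0.003, -1.0, 0.017], [-0.991, -0.005, -0.137], [0.137, -0.016, -0.99]] [-0.134, 0.565, 1.004] [ 0.423 -0.115  1.074]
{'clock': 0.1, 'joint_positions': [-1.175, 0.69, -0.195, 1.566, 0.157, 0.903, -0.215], 'qvel': [0.001, -0.003, 0.0, -0.004, -0.002, 0.002, -0.0], 'joint_efforts': [-0.003, -52.85, -1.271, -15.384, -0.053, 0.002, 0.0], 'tcp_pos': [0.221, 0.584, 0.249], 'tcp_rot': [-3.14, 0.0, 2.78], 'ft_force': [-0.358, -0.254, 0.224], 'moment': [-0.024, -0.005, 0.047], 'finger_force': 0.0, 'grip_width': 0.088}
```

View pics/side0.png

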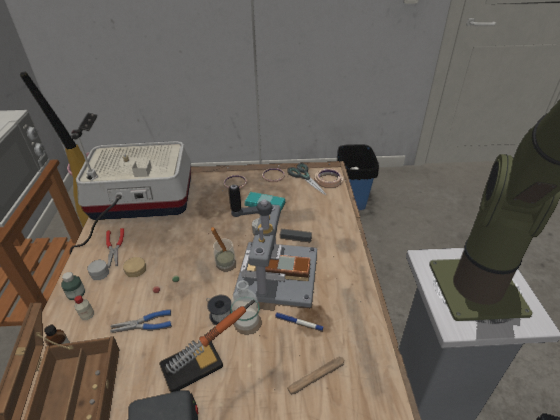

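View pics/top0.png

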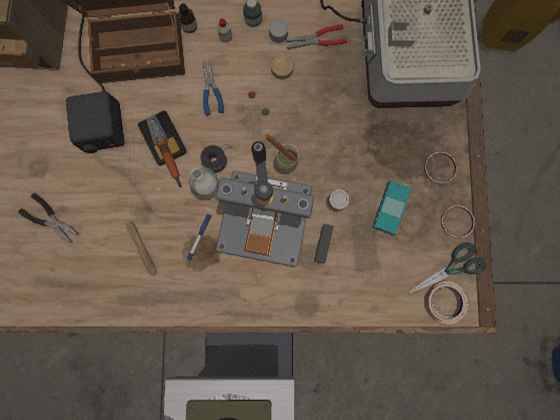

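Top view: press at about (265,215), open front towards the robot. The blank is at about (260,235), the screw hub at (263,190) and the sleeve at (258,150). The turquoise decoy is at (392,207), the bottle at (203,180), the pen at (200,237), the tin at (339,200) and the stone at (325,243). The blank meant is the dark board with glass between the rails, because the other is turquoise and off the press. I'll confirm that in an enlarged crop.

Run:
```python
import cv2,numpy as np
a=cv2.imread("pics/top0.png")[135:275,180:350]; b=cv2.imread("pics/side0.png")[175:340,205:335]
a=cv2.resize(a,None,fx=4,fy=4,interpolation=cv2.INTER_CUBIC)
a=cv2.convertScaleAbs(a,alpha=1.5)
cv2.imwrite("pics/topc.png",a)
b=cv2.resize(b,None,fx=3.6,fy=3.6,interpolation=cv2.INTER_CUBIC);cv2.imwrite("pics/sidec.png",cv2.convertScaleAbs(b,alpha=1.5))
```

```text
(no output)
```

View pics/topc.png

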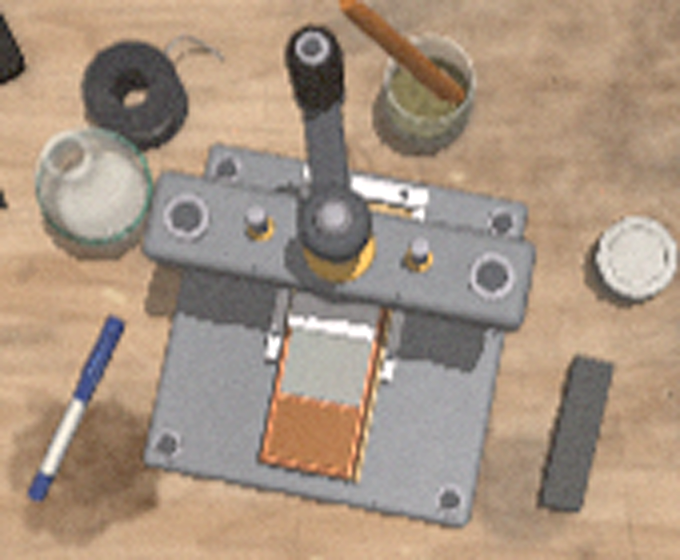

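View pics/sidec.png

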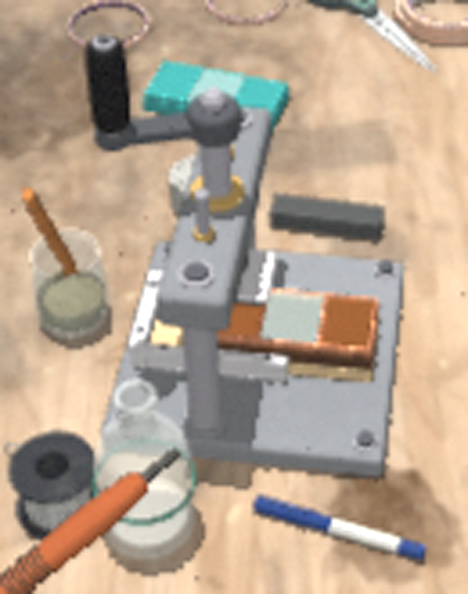

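The top crop confirms the blank: a brown board with a glass strip between the white rails, front edge at crop (262,463)-(355,480). The base corners are clear, the sleeve's top screw is at (312,46) and the hub at (335,215). I'll compute positions from these.

```bash
cat > h.py <<'E'
import numpy as np,cv2
from plant import arm
def cam(n):
    c=arm.capture(n); return c
def ray(c,uv):
    R=np.array(c["R"]);t=np.array(c["t"])
    d=R.T@np.array([(uv[0]-c["cx"])/c["fx"],(uv[1]-c["cy"])/c["fy"],1]); return -R.T@t,d
def at(c,uv,z):
    o,d=ray(c,uv); return o+d*(z-o[2])/d[2]
def tri(c1,u1,c2,u2):
    o1,d1=ray(c1,u1);o2,d2=ray(c2,u2)
    s=np.linalg.lstsq(np.c_[d1,-d2],o2-o1,rcond=None)[0]
    p,q=o1+s[0]*d1,o2+s[1]*d2; return (p+q)/2,np.linalg.norm(p-q)
def proj(c,X):
    p=np.array(c["R"])@X+np.array(c["t"]); return np.array([c["fx"]*p[0]/p[2]+c["cx"],c["fy"]*p[1]/p[2]+c["cy"]])
E
python3 - <<'E'
from h import *
np.set_printoptions(precision=4,suppress=True)
T=cam("top");S=cam("side")
t=lambda x,y:(x/4+180,y/4+135); s=lambda x,y:(x/3.6+205,y/3.6+175)
C={k:at(T,t(*v),.022) for k,v in dict(FL=(145,466),FR=(467,524),BR=(527,205),BL=(212,147)).items()}
for k,v in C.items(): print(k,v)
f=(C["FL"]+C["FR"])/2;b=(C["BL"]+C["BR"])/2
print("len",np.linalg.norm(f-b),np.linalg.norm(C["FL"]-C["FR"]))
x=(b-f)[:2]; yaw=np.arctan2(x[1],x[0]); y2=(C["FL"]-C["FR"]);yaw2=np.arctan2(-y2[0],y2[1])
print("yaw",yaw,yaw2); yw=(yaw+yaw2)/2;ex=np.array([np.cos(yw),np.sin(yw)]);ey=np.array([-ex[1],ex[0]])
cen=sum(C.values())[:2]/4; O=cen+ex*.029;print("O",O)
pf=lambda p:((p[:2]-O)@ex,(p[:2]-O)@ey)
bl=at(T,t(262,463),.054);br=at(T,t(355,480),.054)
print("blank front",bl,br,np.linalg.norm(bl-br),pf(bl),pf(br))
p,e=tri(T,t(312,46),S,s(103,42));print("sleeve top",p,e,pf(p))
p,e=tri(T,t(334,215),S,s(213,100));print("hub",p,e,pf(p))
E
```

```text
FL [0.4623 0.0388 0.022 ]
FR [ 0.4269 -0.163   0.022 ]
BR [ 0.6303 -0.2018  0.022 ]
BL [0.667 0.001 0.022]
len 0.20753565958021844 0.2049382923328488
yaw -0.18564238898935587 -0.1736232891347637
O [ 0.5752 -0.0864]
blank front [ 0.4632 -0.0368  0.054 ] [ 0.4531 -0.0935  0.054 ] 0.05752935503589537 (np.float64(-0.11899602006592862), np.float64(0.028822730314887298)) (np.float64(-0.11880444023236111), np.float64(-0.02870630572790999))
sleeve top [ 0.6467 -0.0772  0.3158] 0.001725629886940693 (np.float64(0.06873200305373359), np.float64(0.021866496499035586))
hub [ 0.5769 -0.0861  0.2567] 0.0029209925634629333 (np.float64(0.0016621954523913377), np.float64(0.0006464161262715734))
```

Sizes check: base 207 x 205 mm, blank 58 mm wide, sleeve radius 72 mm. The press is at (0.575,-0.086) with yaw -0.18. The blank is about 44 mm short, and the crank is at about -0.31 rad. After a -0.344 turn, tool x = press -x and tool y = press +y.

```bash
python3 -m handwheel '{"grip":[0,0,0,0,0,0,0,0],"translation":[[0,0,0],[-0.045,-0.055,0],[-0.045,-0.055,0],[-0.045,-0.055,0],[-0.045,-0.055,0],[-0.045,-0.055,0],[-0.045,-0.055,0],[-0.045,-0.055,0]],"yaw":[-0.344,0,0,0,0,0,0,0]}' 20
```

```text
clock: 1.2
tcp_pos: [0.4142, 0.2345, 0.2498]
tcp_rot: [3.141, 0.0, 2.96]
ft_force: [1.1, 0.2, 0.3]
grip_width: 0.0102
finger_force: 0.0
```

```bash
python3 -m handwheel '{"grip":[0,0,0,0,0,0,0,0],"translation":[[-0.018,-0.072,0],[-0.018,-0.072,0],[-0.018,-0.072,0],[-0.018,-0.072,0],[-0.018,-0.072,0],[0,0,0.06],[0,0,0.06],[0,0,0.06]],"yaw":[0,0,0,0,0,0,0,0]}' 20
python3 - <<'E'
from h import *
c=cam("top");a=c["img"][175:285,200:320,::-1];cv2.imwrite("pics/t2.png",cv2.resize(a,None,fx=5,fy=5,interpolation=cv2.INTER_CUBIC))
E
```

```text
clock: 2.2
tcp_pos: [0.4328, -0.0606, 0.1045]
tcp_rot: [3.141, 0.002, 2.959]
ft_force: [1.3, 0.3, 0.3]
grip_width: 0.0008
finger_force: 0.0
```

View pics/t2.png

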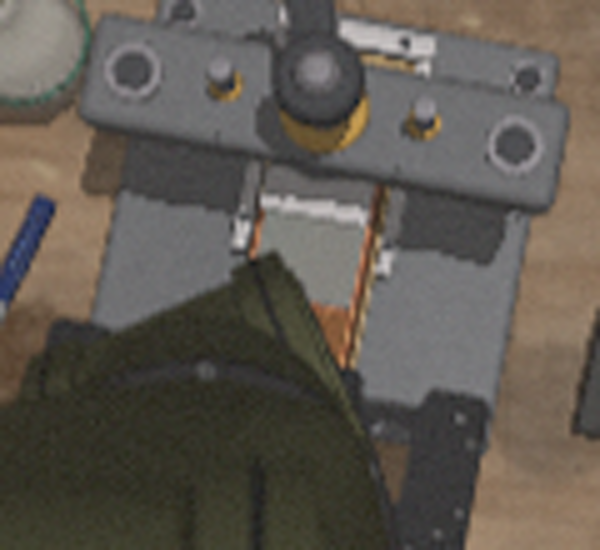

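The gripper is square to the blank and about 17 mm in front of it. The arm hides the tip, so I'll go down and push by feel.

```bash
python3 -m handwheel '{"grip":[0,0,0,0,0,0,0,0],"translation":[[0,0,0.025],[0,0,0.025],[0,0,0.015],[0,0,0],[-0.005,0,0],[-0.005,0,0],[-0.005,0,0],[-0.005,0,0]],"yaw":[0,0,0,0,0,0,0,0]}' 20
python3 -m handwheel '{"grip":[0,0,0,0,0,0,0,0],"translation":[[-0.005,0,0],[-0.005,0,0],[-0.005,0,0],[-0.005,0,0],[-0.005,0,0],[-0.005,0,0],[-0.005,0,0],[-0.005,0,0]],"yaw":[0,0,0,0,0,0,0,0]}' 20
```

```text
clock: 3.25
tcp_pos: [0.4495, -0.0635, 0.0553]
tcp_rot: [-3.141, -0.003, 2.96]
ft_force: [-2.2, 0.3, 0.6]
grip_width: 0.0005
finger_force: 1.0
clock: 4.25
tcp_pos: [0.4812, -0.0691, 0.055]
tcp_rot: [-3.142, -0.003, 2.96]
ft_force: [-2.3, 0.7, 0.8]
grip_width: 0.0004
finger_force: 1.0
```

```bash
python3 -m handwheel '{"grip":[0,0,0,0,0,0,0,0],"translation":[[-0.004,0,0],[-0.0025,0,0],[-0.0015,0,0],[-0.0015,0,0],[-0.0015,0,0],[-0.001,0,0],[-0.001,0,0],[0,0,0]],"yaw":[0,0,0,0,0,0,0,0]}' 20
```

```text
clock: 5.25
tcp_pos: [0.4914, -0.071, 0.0549]
tcp_rot: [3.142, -0.003, 2.96]
ft_force: [-2.5, 0.7, 1.3]
grip_width: 0.0007
finger_force: 0.8
```

```bash
python3 -m handwheel '{"grip":[0,0,0,0,0,0,0,0],"translation":[[-0.001,0,0],[-0.001,0,0],[-0.001,0,0],[-0.001,0,0],[0,0,0],[0,0,0],[0,0,0],[0,0,0]],"yaw":[0,0,0,0,0,0,0,0]}' 20
```

```text
clock: 6.25
tcp_pos: [0.4924, -0.0712, 0.0548]
tcp_rot: [-3.141, -0.007, 2.96]
ft_force: [-6.4, 2.6, 4.9]
grip_width: 0.0005
finger_force: 3.1
```

```bash
python3 -m handwheel '{"grip":[0,0,0,0,0,0,0,0],"translation":[[-0.001,0,0],[-0.001,0,0],[-0.001,0,0],[-0.001,0,0],[0,0,0],[0,0,0],[0,0,0],[0,0,0]],"yaw":[0,0,0,0,0,0,0,0]}' 20
```

```text
clock: 7.25
tcp_pos: [0.4925, -0.0713, 0.0546]
tcp_rot: [-3.14, -0.012, 2.961]
ft_force: [-11.4, 4.9, 8.1]
grip_width: 0.0003
finger_force: 5.8
```

Firm contact at press x = -84 mm, which is the home position plus the half finger, so the blank is home. Now I'll retreat, rise and open.

```bash
python3 -m handwheel '{"grip":[0,0,0,1,1,1,1,1],"translation":[[0.02,0,0],[0.04,0,0],[0,0,-0.07],[0,0,-0.07],[0,0,-0.07],[0,0,-0.07],[0,0,-0.07],[0,0,-0.07]],"yaw":[0,0,0,0,0,0,0,0]}' 20
python3 - <<'E'
from h import *
c=cam("side");cv2.imwrite("pics/s3.png",cv2.resize(c["img"][190:320,180:340,::-1],None,fx=4.5,fy=4.5,interpolation=cv2.INTER_CUBIC))
E
```

```text
clock: 8.25
tcp_pos: [0.4521, -0.0638, 0.3936]
tcp_rot: [3.141, 0.0, 2.959]
ft_force: [0.9, -0.8, -0.8]
grip_width: 0.0482
finger_force: 0.0
```

View pics/s3.png

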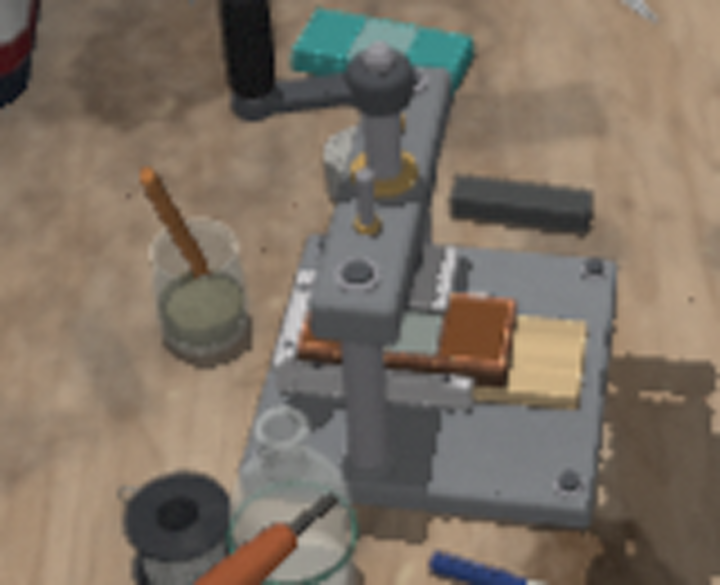

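The blank is home: its front end is back from the plywood edge and the glass is under the foot, seen at (410,335) to (515,330). Next, move above the sleeve.

```bash
python3 -m handwheel '{"grip":[1,1,1,1,1,1,1,1],"translation":[[-0.0606,0.0067,0],[-0.0606,0.0067,0],[-0.0606,0.0067,0],[-0.0606,0.0067,0],[0,0,0],[0,0,0.025],[0,0,0],[0,0,0]],"yaw":[0,0,0,0,0,0,0,0]}' 50
python3 - <<'E'
from h import *
c=cam("side");cv2.imwrite("pics/s4.png",cv2.resize(c["img"][130:260,170:330,::-1],None,fx=4.5,fy=4.5,interpolation=cv2.INTER_CUBIC))
E
```

```text
clock: 9.3
tcp_pos: [0.6457, -0.0776, 0.3714]
tcp_rot: [-3.142, -0.002, 2.96]
ft_force: [0.3, -0.7, 0.2]
grip_width: 0.0882
finger_force: 0.0
```

View pics/s4.png

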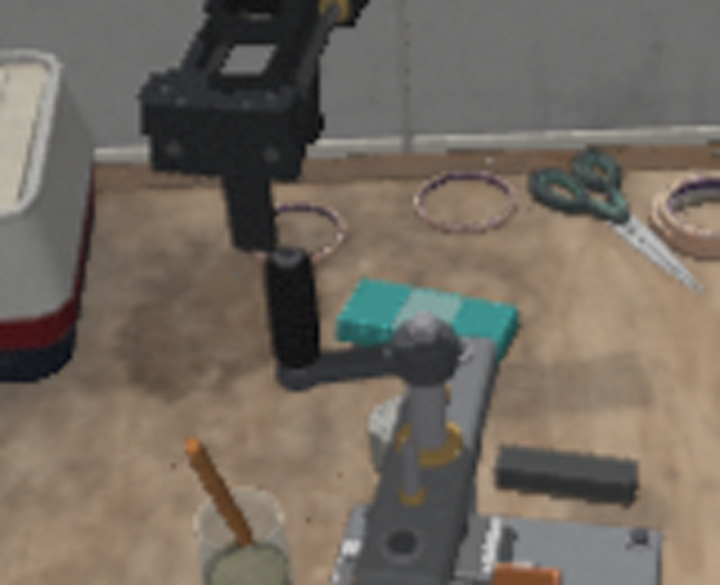

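Run:
```python
from h import *
np.set_printoptions(precision=4,suppress=True)
c=cam("side"); o=lambda X:(proj(c,np.array(X))-[170,130])*4.5
for z in (.316,.321,.243,.250): print(z,o([.6467,-.0772,z]))
ey=np.array([.179,.984])
for s in (1,-1):
  p=np.array([.6457,-.0776])+s*.053*ey; print("tip",o([*p,.3604]),o([*(p+np.array([.0089,-.0016])),.36]),o([*(p-np.array([.0089,-.0016])),.36]))
```

```text
0.316 [284.5976 254.2198]
0.321 [283.7923 246.509 ]
0.243 [295.7869 361.3606]
0.25 [294.758  351.5084]
tip [255.105  243.6425] [237.1541 243.0641] [273.2475 245.5514]
tip [301.4188 128.1845] [284.8852 127.7921] [318.102  129.8568]
```

The fingertip and sleeve projections agree within about 2 mm, so I'll descend and grip.

```bash
python3 -m handwheel '{"grip":[1,1,1,1,0,0,0,0],"translation":[[0,0,0.037],[0,0,0.036],[0,0,0.036],[0,0,0],[0,0,0],[0,0,0],[0,0,0],[0,0,0]],"yaw":[0,0,0,0,0,0,0,0]}' 50
```

```text
clock: 10.4
tcp_pos: [0.6457, -0.0775, 0.2838]
tcp_rot: [-3.142, -0.002, 2.96]
ft_force: [0.3, 0.3, 0.6]
grip_width: 0.0505
finger_force: 0.0
```

```bash
python3 -m handwheel '{"grip":[0,0,0,0,0,0,0,0],"translation":[[0,0,0],[0,0,0],[0,0,0],[0,0,0],[0,0,0],[0,0,0],[0,0,0],[0,0,0]],"yaw":[0,0,0,0,0,0,0,0]}' 50
```

```text
clock: 11.4
tcp_pos: [0.6455, -0.078, 0.2832]
tcp_rot: [-3.141, -0.003, 2.96]
ft_force: [-0.5, -2.9, 1.3]
grip_width: 0.0259
finger_force: 50.0
```

Gripped, width 26 mm, radius 70.8 mm, crank about -0.30 rad. I'll write a helper that lists the next row values and decodes the tangential force.

```bash
cat > w.py <<'E'
import sys
from h import *
# w.py START STEP N (deg): row shifts; also reports where the sleeve is and the tangential force
O=np.array([.5757,-.0864]);ex=np.array([np.cos(.18),-np.sin(.18)]);ey=np.array([-ex[1],ex[0]])
s=arm.state();d=np.array(s["tcp_pos"])[:2]-O;px,py=d@ex,d@ey
th=np.arctan2(-py,px);F=np.array(s["ft_force"]);f=F[:2]
tan=-np.sin(th)*ex-np.cos(th)*ey;rad=np.cos(th)*ex-np.sin(th)*ey
print("theta %.1f deg r %.1f mm z %.4f  Ftan(resist) %.2f Frad %.2f Fz %.2f w %.4f"%(np.degrees(th),1e3*np.hypot(px,py),s["tcp_pos"][2],-f@tan,f@rad,F[2],s["grip_width"]))
if len(sys.argv)>1:
    a,st,n=map(float,sys.argv[1:4]);t=np.radians(a+st*np.arange(int(n)+1))
    x,y=.070*np.cos(t),-.070*np.sin(t)
    print("".join("[%.4f,%.4f,%.4f],"%r for r in zip(-np.diff(x)/.8,np.diff(y)/.8,[.024*st/360/.8]*int(n))))
E
python3 w.py -17 10 8; python3 w.py 63 10 30
```

```text
theta -17.1 deg r 70.3 mm z 0.2832  Ftan(resist) -2.82 Frad -0.86 Fz 1.29 w 0.0259
[-0.0032,-0.0149,0.0008],[-0.0005,-0.0152,0.0008],[0.0021,-0.0151,0.0008],[0.0047,-0.0145,0.0008],[0.0072,-0.0135,0.0008],[0.0094,-0.0120,0.0008],[0.0113,-0.0102,0.0008],[0.0129,-0.0081,0.0008],
theta -17.1 deg r 70.3 mm z 0.2832  Ftan(resist) -2.82 Frad -0.86 Fz 1.29 w 0.0259
[0.0141,-0.0057,0.0008],[0.0149,-0.0032,0.0008],[0.0152,-0.0005,0.0008],[0.0151,0.0021,0.0008],[0.0145,0.0047,0.0008],[0.0135,0.0072,0.0008],[0.0120,0.0094,0.0008],[0.0102,0.0113,0.0008],[0.0081,0.0129,0.0008],[0.0057,0.0141,0.0008],[0.0032,0.0149,0.0008],[0.0005,0.0152,0.0008],[-0.0021,0.0151,0.0008],[-0.0047,0.0145,0.0008],[-0.0072,0.0135,0.0008],[-0.0094,0.0120,0.0008],[-0.0113,0.0102,0.0008],[-0.0129,0.0081,0.0008],[-0.0141,0.0057,0.0008],[-0.0149,0.0032,0.0008],[-0.0152,0.0005,0.0008],[-0.0151,-0.0021,0.0008],[-0.0145,-0.0047,0.0008],[-0.0135,-0.0072,0.0008],[-0.0120,-0.0094,0.0008],[-0.0102,-0.0113,0.0008],[-0.0081,-0.0129,0.0008],[-0.0057,-0.0141,0.0008],[-0.0032,-0.0149,0.0008],[-0.0005,-0.0152,0.0008],
```

```bash
python3 -m handwheel '{"grip":[0,0,0,0,0,0,0,0],"translation":[[-0.0032,-0.0149,0.0008],[-0.0005,-0.0152,0.0008],[0.0021,-0.0151,0.0008],[0.0047,-0.0145,0.0009],[0.0072,-0.0135,0.0008],[0.0094,-0.012,0.0008],[0.0113,-0.0102,0.0008],[0.0129,-0.0081,0.0009]],"yaw":[0,0,0,0,0,0,0,0]}' 50; python3 w.py
```

```text
clock: 12.4
tcp_pos: [0.6004, -0.1525, 0.2782]
tcp_rot: [3.138, 0.007, 2.96]
ft_force: [11.5, -1.8, -7.1]
grip_width: 0.0261
finger_force: 50.1
theta 59.2 deg r 70.5 mm z 0.2782  Ftan(resist) 10.14 Frad 5.74 Fz -7.09 w 0.0261
```

```bash
python3 -m handwheel '{"grip":[0,0,0,0,0,0,0,0],"translation":[[0.0141,-0.0057,0.0008],[0.0149,-0.0032,0.0008],[0.0152,-0.0005,0.0009],[0.0151,0.0021,0.0008],[0.0145,0.0047,0.0008],[0.0135,0.0072,0.0009],[0.012,0.0094,0.0008],[0.0102,0.0113,0.0008]],"yaw":[0,0,0,0,0,0,0,0]}' 50; python3 w.py
```

```text
clock: 13.4
tcp_pos: [0.5144, -0.1202, 0.2727]
tcp_rot: [-3.138, -0.0, 2.957]
ft_force: [3.3, -8.0, -5.6]
grip_width: 0.026
finger_force: 50.1
theta 140.8 deg r 70.0 mm z 0.2727  Ftan(resist) 8.55 Frad 0.98 Fz -5.63 w 0.0260
```

```bash
python3 -m handwheel '{"grip":[0,0,0,0,0,0,0,0],"translation":[[0.0081,0.0129,0.0008],[0.0057,0.0141,0.0008],[0.0032,0.0149,0.0009],[0.0005,0.0152,0.0008],[-0.0021,0.0151,0.0008],[-0.0047,0.0145,0.0009],[-0.0072,0.0135,0.0008],[-0.0094,0.012,0.0008]],"yaw":[0,0,0,0,0,0,0,0]}' 50; python3 w.py
```

```text
clock: 14.4
tcp_pos: [0.5324, -0.032, 0.2672]
tcp_rot: [-3.136, -0.007, 2.958]
ft_force: [-4.2, -8.2, 3.6]
grip_width: 0.0257
finger_force: 50.0
theta -138.8 deg r 69.5 mm z 0.2672  Ftan(resist) 8.42 Frad -3.78 Fz 3.63 w 0.0257
```

```bash
python3 -m handwheel '{"grip":[0,0,0,0,0,0,0,0],"translation":[[-0.0113,0.0102,0.0008],[-0.0129,0.0081,0.0008],[-0.0141,0.0057,0.0009],[-0.0149,0.0032,0.0008],[-0.0152,0.0005,0.0008],[-0.0151,-0.0021,0.0009],[-0.0145,-0.0047,0.0008],[-0.0135,-0.0072,0.0008]],"yaw":[0,0,0,0,0,0,0,0]}' 50; python3 w.py
```

```text
clock: 15.4
tcp_pos: [0.621, -0.0332, 0.262]
tcp_rot: [3.141, -0.011, 2.962]
ft_force: [-9.5, 0.5, 6.6]
grip_width: 0.0259
finger_force: 49.9
theta -59.9 deg r 69.9 mm z 0.2620  Ftan(resist) 7.59 Frad -5.76 Fz 6.58 w 0.0259
```

```bash
python3 -m handwheel '{"grip":[0,0,0,0,0,0,0,0],"translation":[[-0.012,-0.0094,0.0008],[-0.0102,-0.0113,0.0008],[-0.0081,-0.0129,0.0009],[-0.0057,-0.0141,0.0008],[-0.0032,-0.0149,0.0008],[-0.0005,-0.0152,0.0009],[0.0021,-0.0151,0.0008],[0.0047,-0.0145,0.0008]],"yaw":[0,0,0,0,0,0,0,0]}' 50; python3 w.py 383 10 20
```

```text
clock: 16.4
tcp_pos: [0.6382, -0.1189, 0.2571]
tcp_rot: [3.132, 0.004, 2.965]
ft_force: [8.7, 6.5, -5.7]
grip_width: 0.0259
finger_force: 50.1
theta 17.2 deg r 70.4 mm z 0.2571  Ftan(resist) 9.83 Frad 4.71 Fz -5.75 w 0.0259
[0.0072,-0.0135,0.0008],[0.0094,-0.0120,0.0008],[0.0113,-0.0102,0.0008],[0.0129,-0.0081,0.0008],[0.0141,-0.0057,0.0008],[0.0149,-0.0032,0.0008],[0.0152,-0.0005,0.0008],[0.0151,0.0021,0.0008],[0.0145,0.0047,0.0008],[0.0135,0.0072,0.0008],[0.0120,0.0094,0.0008],[0.0102,0.0113,0.0008],[0.0081,0.0129,0.0008],[0.0057,0.0141,0.0008],[0.0032,0.0149,0.0008],[0.0005,0.0152,0.0008],[-0.0021,0.0151,0.0008],[-0.0047,0.0145,0.0008],[-0.0072,0.0135,0.0008],[-0.0094,0.0120,0.0008],
```

```bash
python3 -m handwheel '{"grip":[0,0,0,0,0,0,0,0],"translation":[[0.0072,-0.0135,0.0008],[0.0094,-0.012,0.0008],[0.0113,-0.0102,0.0009],[0.0129,-0.0081,0.0008],[0.0141,-0.0057,0.0008],[0.0149,-0.0032,0.0009],[0.0152,-0.0005,0.0008],[0.0151,0.0021,0.0008]],"yaw":[0,0,0,0,0,0,0,0]}' 50; python3 w.py
```

```text
clock: 17.4
tcp_pos: [0.5509, -0.1522, 0.2514]
tcp_rot: [-3.141, 0.004, 2.958]
ft_force: [7.6, -6.4, -8.6]
grip_width: 0.0258
finger_force: 50.1
theta 100.3 deg r 70.3 mm z 0.2514  Ftan(resist) 9.39 Frad 3.32 Fz -8.59 w 0.0258
```

```bash
python3 w.py 463 5 48
```

```text
theta 100.3 deg r 70.3 mm z 0.2514  Ftan(resist) 9.39 Frad 3.32 Fz -8.59 w 0.0258
[0.0074,0.0020,0.0004],[0.0071,0.0027,0.0004],[0.0069,0.0033,0.0004],[0.0066,0.0039,0.0004],[0.0062,0.0044,0.0004],[0.0058,0.0050,0.0004],[0.0054,0.0054,0.0004],[0.0049,0.0059,0.0004],[0.0043,0.0063,0.0004],[0.0038,0.0066,0.0004],[0.0032,0.0069,0.0004],[0.0025,0.0072,0.0004],[0.0019,0.0074,0.0004],[0.0013,0.0075,0.0004],[0.0006,0.0076,0.0004],[-0.0001,0.0076,0.0004],[-0.0007,0.0076,0.0004],[-0.0014,0.0075,0.0004],[-0.0020,0.0074,0.0004],[-0.0027,0.0071,0.0004],[-0.0033,0.0069,0.0004],[-0.0039,0.0066,0.0004],[-0.0044,0.0062,0.0004],[-0.0050,0.0058,0.0004],[-0.0054,0.0054,0.0004],[-0.0059,0.0049,0.0004],[-0.0063,0.0043,0.0004],[-0.0066,0.0038,0.0004],[-0.0069,0.0032,0.0004],[-0.0072,0.0025,0.0004],[-0.0074,0.0019,0.0004],[-0.0075,0.0013,0.0004],[-0.0076,0.0006,0.0004],[-0.0076,-0.0001,0.0004],[-0.0076,-0.0007,0.0004],[-0.0075,-0.0014,0.0004],[-0.0074,-0.0020,0.0004],[-0.0071,-0.0027,0.0004],[-0.0069,-0.0033,0.0004],[-0.0066,-0.0039,0.0004],[-0.0062,-0.0044,0.0004],[-0.0058,-0.0050,0.0004],[-0.0054,-0.0054,0.0004],[-0.0049,-0.0059,0.0004],[-0.0043,-0.0063,0.0004],[-0.0038,-0.0066,0.0004],[-0.0032,-0.0069,0.0004],[-0.0025,-0.0072,0.0004],
```

```bash
python3 -m handwheel '{"grip":[0,0,0,0,0,0,0,0],"translation":[[0.0074,0.002,0.0004],[0.0071,0.0027,0.0004],[0.0069,0.0033,0.0004],[0.0066,0.0039,0.0005],[0.0062,0.0044,0.0004],[0.0058,0.005,0.0004],[0.0054,0.0054,0.0004],[0.0049,0.0059,0.0005]],"yaw":[0,0,0,0,0,0,0,0]}' 50; python3 w.py
```

```text
clock: 18.4
tcp_pos: [0.5148, -0.1209, 0.2488]
tcp_rot: [-3.138, 0.001, 2.957]
ft_force: [4.1, -9.7, -6.6]
grip_width: 0.0255
finger_force: 50.1
theta 140.2 deg r 70.0 mm z 0.2488  Ftan(resist) 10.48 Frad 1.21 Fz -6.58 w 0.0255
```

```bash
python3 -m handwheel '{"grip":[0,0,0,0,0,0,0,0],"translation":[[0.0043,0.0063,0.0004],[0.0038,0.0066,0.0004],[0.0032,0.0069,0.0004],[0.0025,0.0072,0.0005],[0.0019,0.0074,0.0004],[0.0013,0.0075,0.0004],[0.0006,0.0076,0.0004],[-0.0001,0.0076,0.0005]],"yaw":[0,0,0,0,0,0,0,0]}' 50; python3 w.py
```

```text
clock: 19.4
tcp_pos: [0.5069, -0.0753, 0.2461]
tcp_rot: [-3.133, -0.004, 2.955]
ft_force: [-2.5, -14.8, 2.0]
grip_width: 0.0259
finger_force: 50.0
theta 178.8 deg r 69.6 mm z 0.2461  Ftan(resist) 15.00 Frad 0.11 Fz 1.96 w 0.0259
```

Load is coming on: +1.9 N at 500°, about +6.6 N at 539°, roughly 110–120 N on the foot. I'll continue in smaller steps at the same speed.

```bash
python3 -m handwheel '{"grip":[0,0,0,0,0,0,0,0],"translation":[[0,0,0],[0,0,0],[0,0,0],[0,0,0],[0,0,0],[-0.0007,0.0076,0.0004],[-0.0014,0.0075,0.0004],[-0.0005,0.0018,0.0001]],"yaw":[0,0,0,0,0,0,0,0]}' 50; python3 w.py
```

```text
clock: 20.4
tcp_pos: [0.5104, -0.0624, 0.2453]
tcp_rot: [-3.132, -0.006, 2.955]
ft_force: [-5.0, -14.1, 5.7]
grip_width: 0.0259
finger_force: 50.0
theta -170.1 deg r 69.6 mm z 0.2453  Ftan(resist) 15.01 Frad -0.17 Fz 5.73 w 0.0259
```

Run:
```python
from h import *
c=cam("side");cv2.imwrite("pics/side5.png",c["img"][:,:,::-1])
f=lambda a:cv2.convertScaleAbs(cv2.resize(a[205:290,235:300],None,fx=6,fy=6,interpolation=cv2.INTER_CUBIC),alpha=1.6)
cv2.imwrite("pics/s5.png",np.hstack([f(cv2.imread("pics/side0.png")),f(c["img"][:,:,::-1].copy())]))
pts=np.array([[59,10.14],[141,8.55],[221,8.42],[300,7.59],[377,9.83],[460,9.39]]);t=np.radians(pts[:,0])
A=np.c_[np.ones(6),np.cos(t),np.sin(t)];x=np.linalg.lstsq(A,pts[:,1],rcond=None)[0];print(x,A@x-pts[:,1])
for a in(140,179,190,205):print(a,x@[1,np.cos(np.radians(a)),np.sin(np.radians(a))])
```

```text
[8.77083443 0.50941972 0.93394479] [-0.30624808  0.41269146 -0.64635241  0.62672438 -0.29894604  0.2121307 ]
140 8.980924429275028
179 8.277791890095159
190 8.10697613891744
205 7.914441257259105
```

View pics/s5.png

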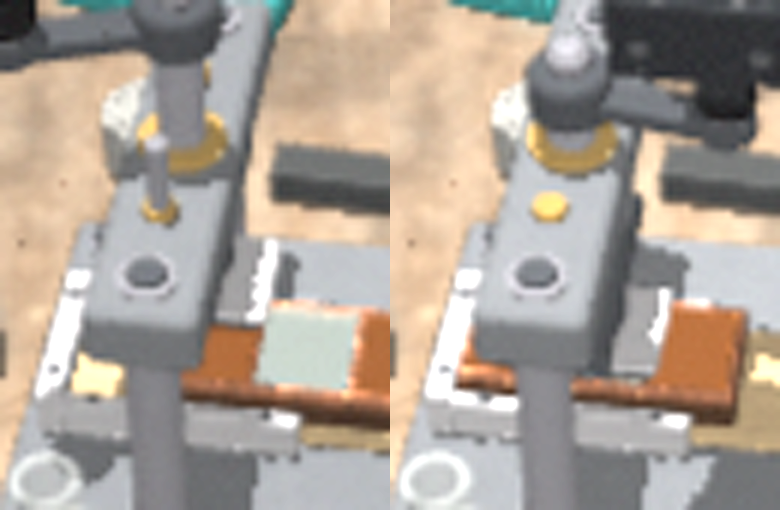

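The side crop shows the foot down on the glass (guide pins sunk flush at (548,207)) and the blank home. By force the load is about 125 N, so roughly 14° more.

```bash
python3 w.py 554 5 4; python3 -m handwheel '{"grip":[0,0,0,0,0,0,0,0],"translation":[[0,0,0],[0,0,0],[0,0,0],[0,0,0],[0,0,0],[0,0,0],[-0.0021,0.0073,0.0004],[-0.0028,0.0071,0.0004]],"yaw":[0,0,0,0,0,0,0,0]}' 50; python3 w.py; python3 -m handwheel '{"grip":[0,0,0,0,0,0,0,0],"translation":[[0,0,0],[0,0,0],[0,0,0],[0,0,0],[0,0,0],[0,0,0],[0,0,0],[0,0,0]],"yaw":[0,0,0,0,0,0,0,0]}' 50; python3 w.py
```

```text
theta -170.1 deg r 69.6 mm z 0.2453  Ftan(resist) 14.17 Frad -0.89 Fz 3.90 w 0.0259
[-0.0022,0.0073,0.0004],[-0.0028,0.0071,0.0004],[-0.0034,0.0068,0.0004],[-0.0040,0.0065,0.0004],
clock: 21.45
tcp_pos: [0.5152, -0.0521, 0.2447]
tcp_rot: [-3.131, -0.008, 2.955]
ft_force: [-7.0, -13.7, 7.8]
grip_width: 0.0262
finger_force: 50.0
theta -160.8 deg r 69.5 mm z 0.2447  Ftan(resist) 15.37 Frad -0.67 Fz 7.83 w 0.0262
clock: 22.45
tcp_pos: [0.5157, -0.0513, 0.2447]
tcp_rot: [-3.133, -0.008, 2.956]
ft_force: [-5.3, -12.1, 6.0]
grip_width: 0.026
finger_force: 50.0
theta -159.9 deg r 69.5 mm z 0.2447  Ftan(resist) 13.11 Frad -1.51 Fz 6.01 w 0.0260
```

```bash
python3 -m handwheel '{"grip":[0,0,0,0,0,0,0,0],"translation":[[-0.0005,0.001,0],[-0.0005,0.001,0.0001],[-0.0005,0.001,0],[-0.0005,0.001,0.0001],[-0.0005,0.001,0],[-0.0005,0.001,0.0001],[-0.0005,0.001,0.0001],[-0.0005,0.001,0.0001]],"yaw":[0,0,0,0,0,0,0,0]}' 50; python3 w.py
```

```text
clock: 23.45
tcp_pos: [0.5189, -0.0464, 0.2443]
tcp_rot: [-3.131, -0.01, 2.955]
ft_force: [-8.8, -13.0, 9.4]
grip_width: 0.0257
finger_force: 50.0
theta -155.1 deg r 69.5 mm z 0.2443  Ftan(resist) 15.70 Frad -0.35 Fz 9.41 w 0.0257
```

The estimates agree at about 142–149 N. I'll ease the stored push and then let go.

```bash
python3 -m handwheel '{"grip":[0,0,0,0,0,0,0,0],"translation":[[0.0007,-0.0015,-0.0007],[0.0007,-0.0015,-0.0007],[0.0007,-0.0015,-0.0006],[0,0,0],[0,0,0],[0,0,0],[0,0,0],[0,0,0]],"yaw":[0,0,0,0,0,0,0,0]}' 50; python3 w.py
```

```text
clock: 24.45
tcp_pos: [0.5187, -0.0465, 0.2445]
tcp_rot: [-3.137, -0.007, 2.958]
ft_force: [-0.8, -8.1, -9.0]
grip_width: 0.026
finger_force: 50.1
theta -155.3 deg r 69.6 mm z 0.2445  Ftan(resist) 7.08 Frad -3.96 Fz -9.03 w 0.0260
```

```bash
python3 -m handwheel '{"grip":[0,0,0,0.8,0.8,0.8,0.8,0.8],"translation":[[0.0008,-0.0016,0.0012],[0,0,0],[0,0,0],[0,0,0],[0,0,0],[0,0,0],[0,0,0],[0,0,0]],"yaw":[0,0,0,0,0,0,0,0]}' 50; python3 w.py
```

```text
clock: 25.45
tcp_pos: [0.5195, -0.0442, 0.2455]
tcp_rot: [3.141, -0.003, 2.96]
ft_force: [-0.7, 0.1, 0.1]
grip_width: 0.0703
finger_force: 0.0
theta -153.4 deg r 70.2 mm z 0.2455  Ftan(resist) 0.32 Frad 0.65 Fz 0.08 w 0.0703
```

```bash
python3 -m handwheel '{"grip":[0.8,0.8,0.8,0.8,0.8,0.8,0.8,0.8],"translation":[[0,0,0],[0,0,-0.02],[0,0,-0.04],[0,0,-0.06],[0,0,-0.06],[0,0,0],[0,0,0],[0,0,0]],"yaw":[0,0,0,0,0,0,0,0]}' 50
python3 - <<'E'
from h import *
c=cam("side");cv2.imwrite("pics/s6.png",cv2.convertScaleAbs(cv2.resize(c["img"][190:320,180:340,::-1],None,fx=4.5,fy=4.5,interpolation=cv2.INTER_CUBIC),alpha=1.5))
E
```

```text
clock: 26.45
tcp_pos: [0.519, -0.0448, 0.388]
tcp_rot: [-3.141, -0.006, 2.96]
ft_force: [0.4, -0.2, -0.5]
grip_width: 0.0701
finger_force: 0.0
```

View pics/s6.png

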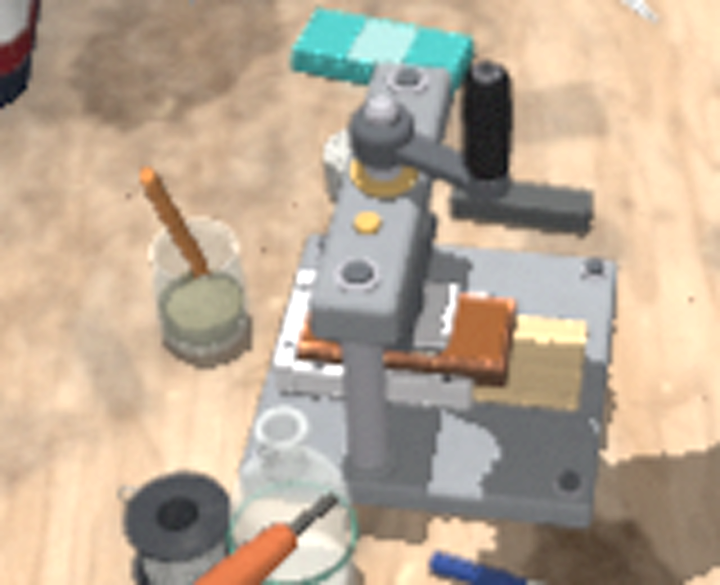

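The blank is home and the foot bears on the glass. The sleeve is free at (487,130) and the bottle and pen are unmoved. I'll check that the crank held its angle, then hand in.

Run:
```python
from h import *
c=cam("side");print((proj(c,np.array([.5187,-.0465,.278]))-[180,190])*4.5)
```

```text
[485.74651304  67.59817604]
```

The projected sleeve top (486,68) matches the one seen (487,70), so the crank held.

```bash
python3 -c "from plant import arm; print(arm.finish_job())"
```

```text
the job is handed in; nothing more can be done
None
```

The board is home against the stop and the glass is under roughly 145 N, judged from the force at the sleeve and the turn since contact; the crank is released and at rest, and the job was handed in at about 26 s.

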